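# Draw up the slipped lens post and hold it level with its neighbours

### The job

One of the three lenses on the microscope's illuminator rail has slipped down in its post holder, so the light no longer passes through all three. Find it, take hold of its square lens plate, draw the post straight up without jamming it in the bore until that lens is level with the other two and facing squarely along the rail like them, and finish still holding it there, its post well inside the holder, so that I can tighten the thumbscrew. Leave the other two lenses and the loose things on the board alone.

Things in the scene. Friction and masses are not known exactly. Their poses are not given: they have to be found in the camera images.
- lens_1 (a point): centre of one of three like lenses: a black square plate 40 mm wide, 40 tall, 12 thick with a round glass, its lower edge fixed on a steel post 12 mm in diameter, 100 long. z up, y = the lens's optical axis, square to the plate; the flat, free side edges of the plate are 40 mm apart along x. Two lenses are locked at the same height with y along the rail; one has slipped 20 to 40 mm lower
- lens_2 (a point): centre of another of the three lenses (see lens_1). They stand in a row along the rail, in any order, at least 100 mm apart; a finned lamphouse stands at one end of the rail. The slipped lens may be twisted by up to 0.35 rad; it is loose: with its post it weighs 0.1 to 0.2 kg, slides and turns freely in its bore and drops if let go
- lens_3 (a point): centre of another of the three lenses (see lens_1)
- mouth_1 (a point): centre of the mouth of the upright post holder under lens_1: an aluminium tube 25 mm in outer diameter, 80 tall, with a vertical bore 13 mm in diameter. Its thumbscrew with brass head, 12 mm below the mouth, points towards the robot; that of the slipped lens is backed off. The centre of a lens at its right height is 82 mm above the mouth
- mouth_2 (a point): the same for the holder under lens_2
- mouth_3 (a point): the same for the holder under lens_3
- foot_1 (a point): centre of the underside of the post of lens_1, inside its holder's bore, 120 mm below the lens centre
- foot_2 (a point): the same for the post of lens_2
- foot_3 (a point): the same for the post of lens_3
- lens_post_1: lens_1 with its post, as one solid part; origin at the foot of the post
- lens_post_2: lens_2 with its post, as one solid part; origin at the foot of the post
- lens_post_3: lens_3 with its post, as one solid part; origin at the foot of the post
- holder_1: block and post holder of lens_1, clamped to the rail; origin at the underside of the block, 98 mm below the mouth; its y axis runs along the rail
- holder_2: the same for lens_2
- holder_3: the same for lens_3
- eyepiece: loose bystander: black eyepiece standing on the breadboard, 41 mm across, 58 mm tall; origin at its foot
- slide_box: loose bystander: flat grey slide box, 62 x 87 x 34 mm; origin at its underside
- objective: loose bystander: steel objective lens standing on the breadboard, 27 mm across, 45 mm tall; origin at its foot
- ball_driver: loose bystander: screwdriver with a black handle lying on the breadboard, 150 mm long; origin under its middle
Things that resemble listed ones, but are neither listed nor needed, are in the scene too. Of the things like the lens_post_2, leave any that is orange, pink or yellow; of the rest the larger one is meant.

How it is judged:
By the outcome, as a careful person would: the job done as asked, in the order asked, and still so for the second after the job is handed in, while the arm keeps its last pose, push and grip.
It also fails if it takes over 35 s, if anything falls off the work surface, if the arm or the gripper's body presses on something with over 40 N, if the wrist force passes 120 N, or if a joint passes its speed limit or range.

### The arm

A 7-joint arm with a two-finger parallel gripper is mounted at the origin on the work surface. World frame = base frame: x ahead of the robot, y to its left, z up, the work surface at z = 0. Lengths are in m, angles in degrees, forces in N, time in s.
With the tool pointing down it reaches from about 0.425 to 0.875 m from the base axis. Payload 4.7 kg.
Tool frame: the origin (TCP) lies at the very end of the fingers, on their centre line; the grasp point (between the pads) lies 19 mm behind it (pinch_z is the distance from the TCP to the grasp point, in m); z points along the fingers, y is the direction in which the jaws open and shut (so a half turn about z gives the same grasp; the last joint's range is limited). The gripper opens to 87 mm and grips with 3 to 60 N. Pads are 19 mm wide; open, the fingers measure 117 mm over their backs; the gripper's body (75 mm by 190 mm) begins 51 mm behind the grasp point.
Start: joints at [72.084, 18.392, -4.016, 83.108, 1.295, 78.541, -3.26], TCP at [0.209, -0.616, 0.223] pointing down, gripper open.
Joint ranges: [-163.93, 163.93], [-17.29, 119.83], [-79.2, 71.16], [3.27, 140.29], [-89.18, 269.18], [5.43, 117.66], [-154.24, 154.24]. Speed limits (degrees/s): [147.25, 147.25, 180, 180, 180, 180, 180].

### API

Orientations are given as [roll, pitch, yaw] about the fixed x, y, z axes, in that order (R = Rz(yaw) Ry(pitch) Rx(roll)).
In Python, from cell import get_obs, read_camera, camera_params, sign_off, pinch_z gives the robot as it stands.
- The arm moves only by the shell command python3 -m handwheel 'ROWS' [FORCE]. ROWS is JSON, a list of rows, each a list of 5 numbers: the finger opening in m, from 0 to 0.087, then the shift along the tool's x, y, z in m, then the turn about the tool's z in rad. In form: [[jaw, tx, ty, tz, twist], ...]. A call has 1 to 20 rows; each row is the pose to reach, as a shift and turn from the pose commanded when the call began, along the tool's axes at that moment; what a row does not reach only later rows make up. A row lasts 1/10 s, in which the tool goes at most 50 mm and 8.59 degrees, less where a joint would pass 70% of its speed; a pose out of reach is approached as far as the arm can. A call with a gripper value outside its range is refused whole. The fingers move at their own pace and stop on an object; FORCE is the grip in N (left out, the last holds). Time passes only in rows, so rows that repeat a pose let the fingers close. It gives the time, the measured TCP pose, the force and the opening at its end, in the units of the state.
- get_obs(): the state, without advancing time (a new reading comes with each control period).
- read_camera(name): name is "side" or "top" or "wrist"; returns the picture (480x640x3 uint8, blue, green, red); there is no depth.
- camera_params(name): a dict with "camera_matrix" (3x3 intrinsics, pixels), "k1" (the pictures are not rectified: a ray, as slopes to the right and down, at radius r is drawn at 1 + k1 r^2 times it, then the intrinsics apply), "R" (3x3) and "t" (3): a world point X has camera coordinates R X + t. Camera axes: x right, y down, z forward; pixel columns grow to the right and rows downward; lengths in m; the calibration is good to about 2 mm. A picture is of the moment at which its call begins: read the wrist's pose just before it. camera_params takes no time and is no camera call; for the wrist camera it gives the pose at the moment of the call.
- sign_off(): hands the job in, once; it reports no verdict.
The state is a dict: "time_s": time; "qpos": joint angles; "joint_velocities": joint speeds; "effort": joint torques, N m; "tool_pos": TCP position; "tool_rot": TCP orientation; "force": force on the tool from outside, world axes, zero at the start; "wrist_torque": the same for the moment, N m; "grip_width": finger opening in m.
Only numpy, scipy, OpenCV 4.12 (cv2) and the standard library are available. Lean on these libraries where they do the work, as an engineer would, in place of code of your own. Each camera call takes 0.05 s, during which the arm holds its last target.

## Working session

There is one attempt and no reset: what is moved stays moved. The work goes in short steps, Python scripts to look and compute and a shell command to move; the robot and the scene stay as the last step left them, time stands still between calls to the robot, and variables do not carry over. Pictures are saved under pics/ and viewed, and the job is handed in when it is done.

```bash
ls; mkdir -p pics; python3 - <<'E'
from cell import *
import cv2
print(get_obs(), pinch_z)
for n in ("side","top","wrist"):
    p=camera_params(n); print(n,p)
    cv2.imwrite(f"pics/{n}0.png",read_camera(n))
E
```

```text
pics
{'time_s': 0.0, 'qpos': array([72.08334563, 18.43975041, -4.01617522, 83.17399423,  1.2961124 ,
       78.53972223, -3.26100704]), 'joint_velocities': array([-0.00995854, -0.04725479, -0.13141472,  0.04127916,  0.09003072,
       -0.00716754,  0.05505278]), 'effort': array([-1.53630954e-04, -4.91288245e+01, -4.03860016e-01, -3.12527204e+01,
       -6.37090998e-02,  4.38586471e-02,  1.72943287e-04]), 'tool_pos': array([ 0.20844063, -0.61510185,  0.22146172]), 'tool_rot': array([-1.79891839e+02,  6.53181478e-03,  1.87262160e+01]), 'force': array([-0.29999563, -0.0063633 ,  0.11742846]), 'wrist_torque': array([ 0.02614572,  0.01316133, -0.00136824]), 'grip_width': 0.08722467593546906} 0.0187
side {'camera_matrix': array([[522.618163  ,   0.        , 321.01925582],
       [  0.        , 522.618163  , 241.49519899],
       [  0.        ,   0.        ,   1.        ]]), 'k1': 0.018293713774516326, 'R': array([[-0.9905254 , -0.13721248, -0.00567245],
       [-0.09338445,  0.70326988, -0.70476295],
       [ 0.10069154, -0.69755588, -0.70942019]]), 't': array([0.5580399 , 0.23727002, 0.87929707])}
top {'camera_matrix': array([[496.21656521,   0.        , 312.30174939],
       [  0.        , 496.21656521, 243.70252146],
       [  0.        ,   0.        ,   1.        ]]), 'k1': -0.03906688506970676, 'R': array([[-0.02862604, -0.99958037,  0.00443123],
       [-0.98582357,  0.02749832, -0.16551657],
       [ 0.16532526, -0.0091065 , -0.98619705]]), 't': array([-0.10551664,  0.58730583,  1.06424597])}
wrist {'camera_matrix': array([[333.17112152,   0.        , 325.54420455],
       [  0.        , 333.17112152, 240.08077367],
       [  0.        ,   0.        ,   1.        ]]), 'k1': -0.03894209228033783, 'R': array([[ 0.32182186, -0.94679893, -0.00157071],
       [-0.91031639, -0.3098765 ,  0.27440959],
       [-0.26029743, -0.08688116, -0.96161162]]), 't': array([-0.6482149 , -0.03494039,  0.38989951])}
```

View pics/side0.png

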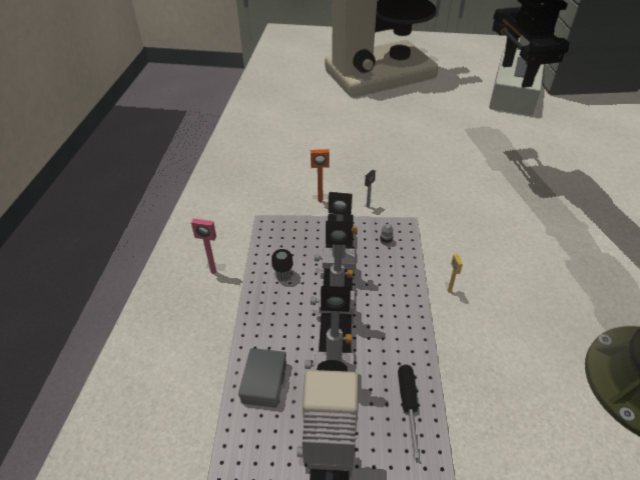

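View pics/top0.png

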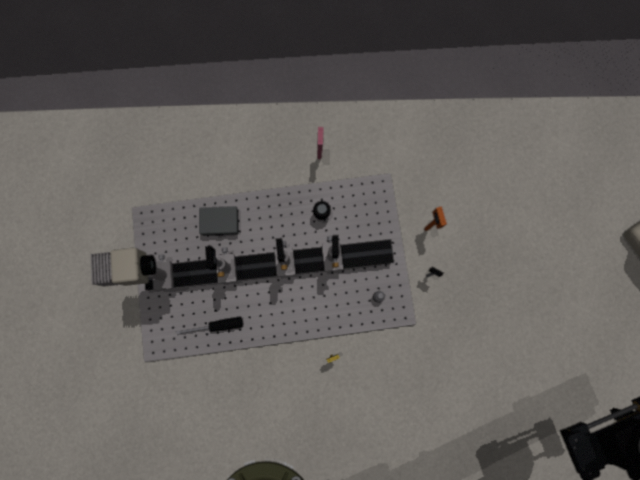

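View pics/wrist0.png

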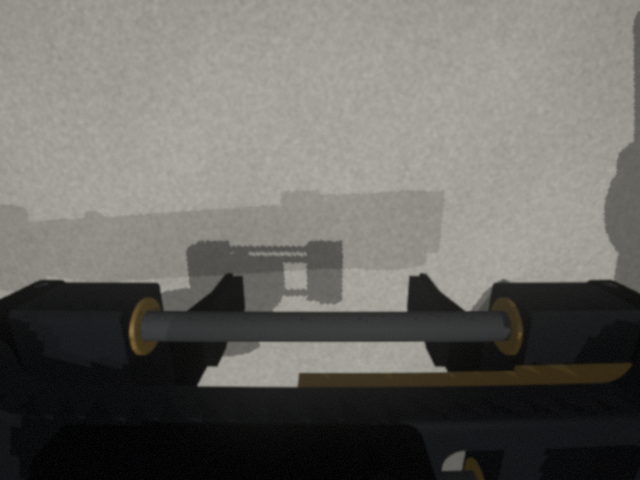

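Side: rail row with plates near (340,205), (339,238), (335,302). Near (332,370) is something by the lamphouse. Distractors: orange (320,175), pink (205,240), yellow (456,270), small black (370,187). I'll zoom in.

```bash
python3 - <<'E'
import cv2
a=cv2.imread("pics/side0.png")[180:400,290:390]; b=cv2.imread("pics/top0.png")[215:305,130:400]
cv2.imwrite("pics/s_crop.png",cv2.convertScaleAbs(cv2.resize(a[:133],None,fx=4.5,fy=4.5,interpolation=3),alpha=1.6,beta=20))
cv2.imwrite("pics/s_crop2.png",cv2.convertScaleAbs(cv2.resize(a[90:],None,fx=4.5,fy=4.5,interpolation=3),alpha=1.6,beta=20))
cv2.imwrite("pics/t_crop.png",cv2.convertScaleAbs(cv2.resize(b[:,60:230],None,fx=4.7,fy=4.7,interpolation=3),alpha=1.8,beta=20))
E
```

```text
(no output)
```

View pics/s_crop.png

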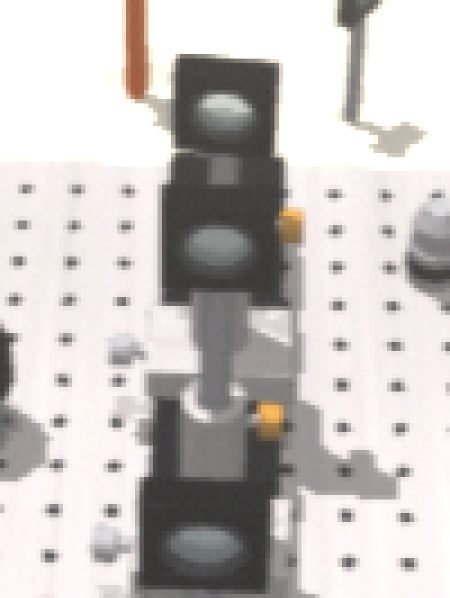

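View pics/s_crop2.png

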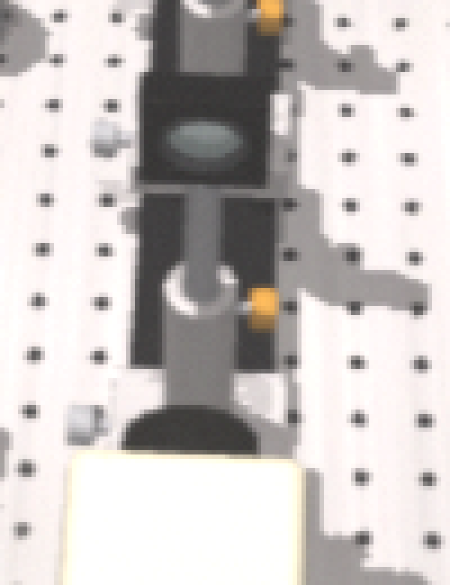

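View pics/t_crop.png

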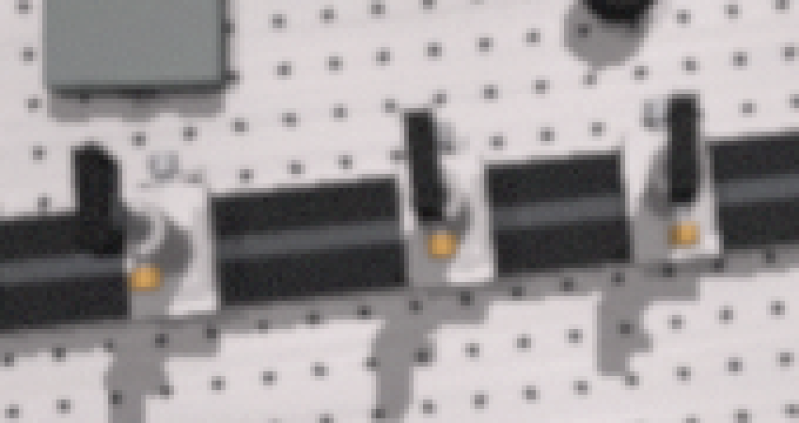

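```bash
cat > h.py <<'E'
import numpy as np, cv2
from cell import *
def ray(p,uv):
    K=p["camera_matrix"]; k=p["k1"]
    d=np.array([(uv[0]-K[0,2])/K[0,0],(uv[1]-K[1,2])/K[1,1]]); s=d.copy()
    for _ in range(20): s=d/(1+k*(s@s))
    R=np.array(p["R"]); t=np.array(p["t"])
    v=R.T@np.array([s[0],s[1],1.]); return -R.T@t, v/np.linalg.norm(v)
def plane(p,uv,z):
    c,v=ray(p,uv); return c+v*(z-c[2])/v[2]
def tri(rs):
    A=np.zeros((3,3)); b=np.zeros(3)
    for c,v in rs:
        P=np.eye(3)-np.outer(v,v); A+=P; b+=P@c
    x=np.linalg.solve(A,b); return x,[round(float(np.linalg.norm((np.eye(3)-np.outer(v,v))@(x-c)))*1e3,1) for c,v in rs]
def proj(p,X):
    c=np.array(p["R"])@X+p["t"]; s=c[:2]/c[2]; s=s*(1+p["k1"]*(s@s)); K=p["camera_matrix"]
    return np.array([K[0,0]*s[0]+K[0,2],K[1,1]*s[1]+K[1,2]])
E
python3 - <<'E'
from h import *
np.set_printoptions(precision=4,suppress=True)
S=camera_params("side");T=camera_params("top")
print("C",ray(S,(0,0))[0],ray(T,(0,0))[0])
s1=lambda x,y:(290+x/4.5,180+y/4.5); s2=lambda x,y:(290+x/4.5,270+y/4.5); t=lambda x,y:(190+x/4.7,215+y/4.7)
for n,a,b in [("far",s1(291,225),t(685,234)),("mid",s1(270,418),t(443,244)),("near",s2(265,308),t(145,278))]:
    print("brass",n,tri([ray(S,a),ray(T,b)]))
# top edge midpoints
for n,a,b in [("far",s1(229,58),t(684,150)),("mid",s1(222,185),t(424,165)),("near",s2(206,75),t(97,200))]:
    print("topedge",n,tri([ray(S,a),ray(T,b)]))
# mouths seen
for n,a in [("mid",s1(215,402)),("near",s2(203,290))]:
    for z in (.10,.11,.12,.13): print("mouth",n,plane(S,a,z))
E
```

```text
C [0.4864 0.5231 0.7942] [ 0.4    -0.1119  1.1472]
brass far (array([ 0.5244, -0.1684,  0.1292]), [0.7, 0.7])
brass mid (array([ 0.5227, -0.0621,  0.1305]), [0.9, 0.9])
brass near (array([0.5114, 0.0688, 0.1299]), [0.9, 0.9])
topedge far (array([ 0.5495, -0.1645,  0.2175]), [1.1, 1.1])
topedge mid (array([ 0.5413, -0.0611,  0.248 ]), [0.8, 0.8])
topedge near (array([0.5315, 0.067 , 0.2455]), [0.9, 0.9])
mouth mid [ 0.5458 -0.0943  0.1   ]
mouth mid [ 0.5449 -0.0854  0.11  ]
mouth mid [ 0.5441 -0.0765  0.12  ]
mouth mid [ 0.5432 -0.0676  0.13  ]
mouth near [0.5341 0.0439 0.1   ]
mouth near [0.5334 0.0508 0.11  ]
mouth near [0.5327 0.0577 0.12  ]
mouth near [0.532  0.0646 0.13  ]
```

List of candidates for the wanted lens:
- **Side view, on the rail:** far (340,205), mid (339,238), near (335,302).
- **Not on the rail:** orange (320,158), pink (204,230), yellow (456,263), small black stand (370,178).

The far rail lens has its top edge at z≈0.217, against 0.248 and 0.2455 for the other two. That makes it the slipped one. I'll move to hover over it and take a close look.

```bash
python3 -m handwheel '[[0.087,0,0,-0.03,0],[0.087,0.01,-0.007,-0.07,-0.05],[0.087,0.03,-0.02,-0.1,-0.15],[0.087,0.06,-0.04,-0.11,-0.25],[0.087,0.1,-0.068,-0.11,-0.37],[0.087,0.14,-0.095,-0.11,-0.49],[0.087,0.18,-0.122,-0.11,-0.61],[0.087,0.22,-0.15,-0.11,-0.73],[0.087,0.26,-0.177,-0.11,-0.85],[0.087,0.3,-0.204,-0.11,-0.97],[0.087,0.34,-0.231,-0.11,-1.09],[0.087,0.38,-0.258,-0.11,-1.2],[0.087,0.415,-0.282,-0.11,-1.28],[0.087,0.44,-0.3,-0.11,-1.31],[0.087,0.455,-0.31,-0.11,-1.32],[0.087,0.462,-0.316,-0.11,-1.32],[0.087,0.467,-0.318,-0.11,-1.32],[0.087,0.467,-0.318,-0.11,-1.32],[0.087,0.467,-0.318,-0.11,-1.32]]' 20
python3 - <<'E'
from h import *
p=camera_params("wrist"); im=read_camera("wrist"); cv2.imwrite("pics/w1.png",im)
import pickle; pickle.dump((p,get_obs()),open("w1.pkl","wb")); o=get_obs(); print(o["tool_pos"],o["tool_rot"],o["qpos"],o["force"])
E
```

```text
time_s: 2.05
tool_pos: [0.5482, -0.1663, 0.3324]
tool_rot: [-180.0, 0.0, 94.2]
force: [-0.7, 0.6, 1.3]
grip_width: 0.0867
[ 0.54820394 -0.16629022  0.33250302] [-1.79972416e+02  4.19480420e-02  9.41952193e+01] [ 42.4728755    9.37899079 -32.36835295  83.05897257   5.05341124
  89.01901562  14.55923933] [-0.39709351 -0.22693723  0.35252693]
```

View pics/w1.png

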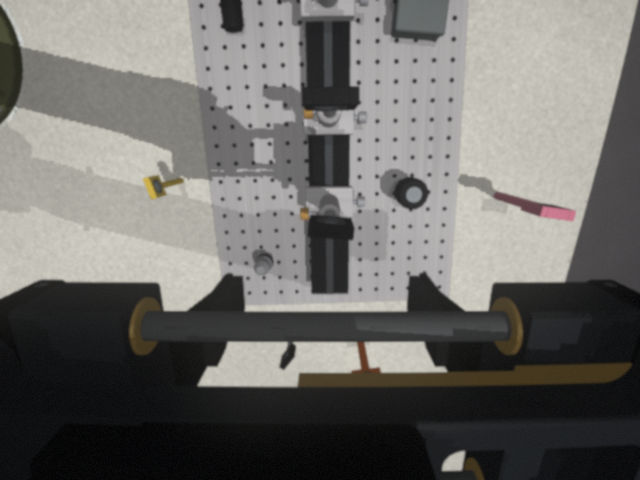

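The wrist view shows the near-end plate at (331,226), twisted a few degrees clockwise from the rail. The middle plate at (330,97) is square to it. Next is a close crop to measure angles.

```bash
python3 - <<'E'
import cv2
a=cv2.imread("pics/w1.png")
cv2.imwrite("pics/w1c.png",cv2.convertScaleAbs(cv2.resize(a[195:255,290:370],None,fx=10,fy=10,interpolation=3),alpha=1.8,beta=15))
cv2.imwrite("pics/w1d.png",cv2.convertScaleAbs(cv2.resize(a[70:130,290:370],None,fx=10,fy=10,interpolation=3),alpha=1.8,beta=15))
E
```

```text
(no output)
```

View pics/w1c.png

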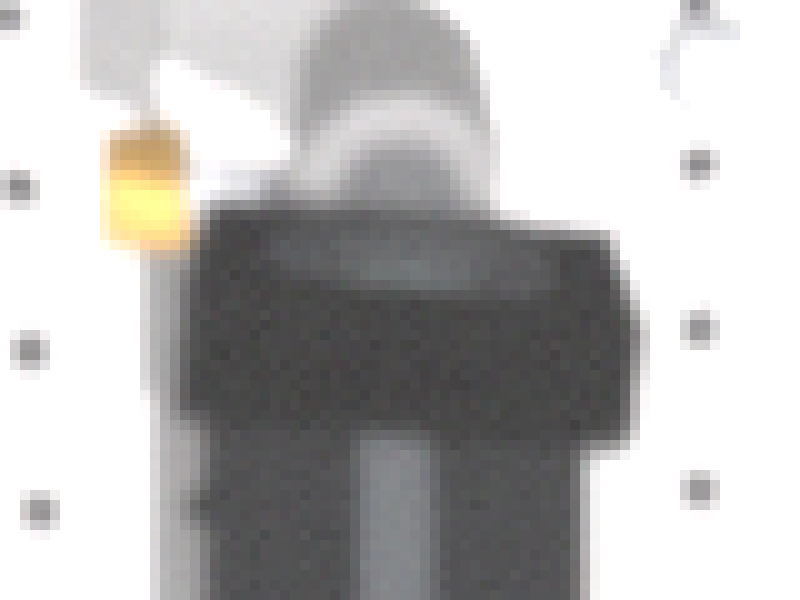

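View pics/w1d.png

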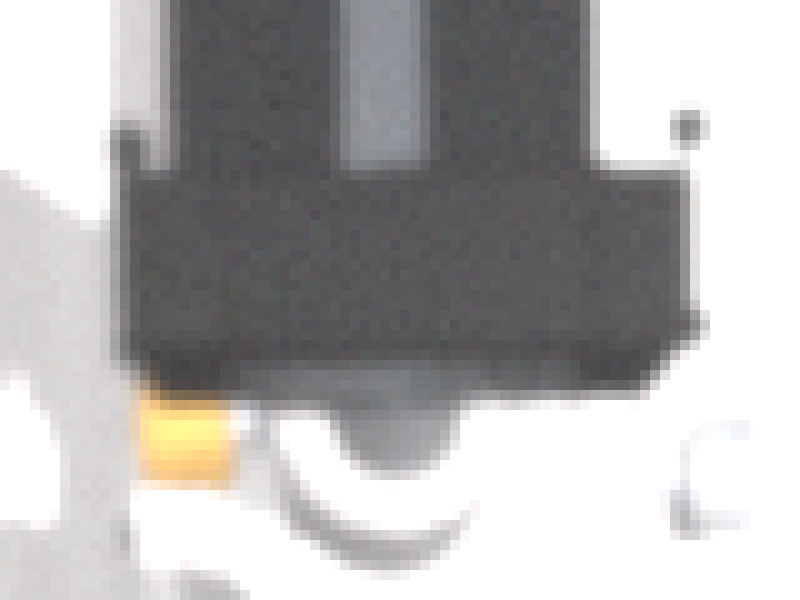

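```bash
python3 - <<'E'
from h import *
import pickle
np.set_printoptions(precision=4,suppress=True)
p,o=pickle.load(open("w1.pkl","rb"))
c=lambda x,y:(290+x/10-.45,195+y/10-.45); d=lambda x,y:(290+x/10-.45,70+y/10-.45)
def ang(a,b): v=b-a; return np.degrees(np.arctan2(v[1],v[0])), np.linalg.norm(v),(a+b)/2
z=.2175
print("slipped back top edge",ang(plane(p,c(182,415),z),plane(p,c(632,450),z)))
print("slipped top front edge est right corner",plane(p,c(645,325),z))
print("slipped bottom front",ang(plane(p,c(212,205),z-.04),plane(p,c(612,235),z-.04)))
z=.247
print("mid far-top",ang(plane(p,d(120,172),z),plane(p,d(685,168),z)))
# rail: edges, low-contrast: fit vertical dark rail boundary over rows
im=cv2.imread("pics/w1.png"); g=cv2.cvtColor(im,cv2.COLOR_BGR2GRAY).astype(float)
for rows in [range(24,85),range(137,184),range(242,290)]:
    L=[];Rr=[]
    for r in rows:
        row=cv2.GaussianBlur(g[r:r+1],(5,1),0)[0]; dd=np.diff(row)
        l=295+np.argmin(dd[295:320]); rr=340+np.argmax(dd[340:365])
        L.append((l,r));Rr.append((rr,r))
    L=np.array(L);Rr=np.array(Rr)
    m=np.median(L[:,0]),np.median(Rr[:,0]); print(rows,m)
a=plane(p,((305.5+352)/2,50),.06)
E
```

```text
slipped back top edge (np.float64(-0.3618303568994376), np.float64(0.038957392929189406), array([ 0.551 , -0.1673,  0.2175]))
slipped top front edge est right corner [ 0.5705 -0.1563  0.2175]
slipped bottom front (np.float64(-0.11809545148188014), np.float64(0.03891705712368952), array([ 0.5512, -0.1571,  0.1775]))
mid far-top (np.float64(4.639196346863368), np.float64(0.038840604384826144), array([ 0.5412, -0.0516,  0.247 ]))
range(24, 85) (np.float64(305.0), np.float64(349.0))
range(137, 184) (np.float64(307.0), np.float64(348.0))
range(242, 290) (np.float64(305.0), np.float64(347.0))
```

```bash
python3 -m handwheel '[[0.087,0.002,0.0015,0.015,0.03],[0.087,0.004,0.003,0.04,0.077],[0.087,0.004,0.003,0.065,0.077],[0.087,0.004,0.003,0.09,0.077],[0.087,0.004,0.003,0.115,0.077],[0.087,0.004,0.003,0.135,0.077],[0.087,0.004,0.003,0.145,0.077],[0.087,0.004,0.003,0.15,0.077],[0.087,0.004,0.003,0.15,0.077],[0.07,0.004,0.003,0.15,0.077],[0.055,0.004,0.003,0.15,0.077]]' 20
python3 - <<'E'
from h import *
import pickle
o=get_obs();p=camera_params("wrist"); im=read_camera("wrist"); cv2.imwrite("pics/w2.png",im);s=read_camera("side");t=read_camera("top")
cv2.imwrite("pics/s2.png",s);cv2.imwrite("pics/t2.png",t)
pickle.dump((p,o),open("w2.pkl","wb")); print(o["tool_pos"],o["tool_rot"],o["force"],o["grip_width"])
cv2.imwrite("pics/s2c.png",cv2.convertScaleAbs(cv2.resize(s[150:290,250:430],None,fx=4.4,fy=4.2,interpolation=3),alpha=1.6,beta=20))
E
```

```text
time_s: 3.2
tool_pos: [0.5522, -0.1605, 0.1837]
tool_rot: [179.9, 0.0, 89.9]
force: [-0.4, -0.6, 0.5]
grip_width: 0.078
[ 0.55217592 -0.16050729  0.18367915] [1.79901073e+02 4.35758206e-02 8.99393254e+01] [-0.35193323 -0.63210889  0.51218087] 0.07800116722229314
```

View pics/w2.png

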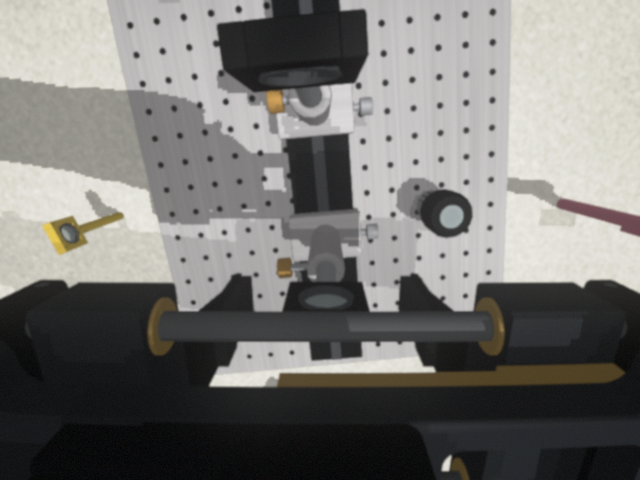

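View pics/s2c.png

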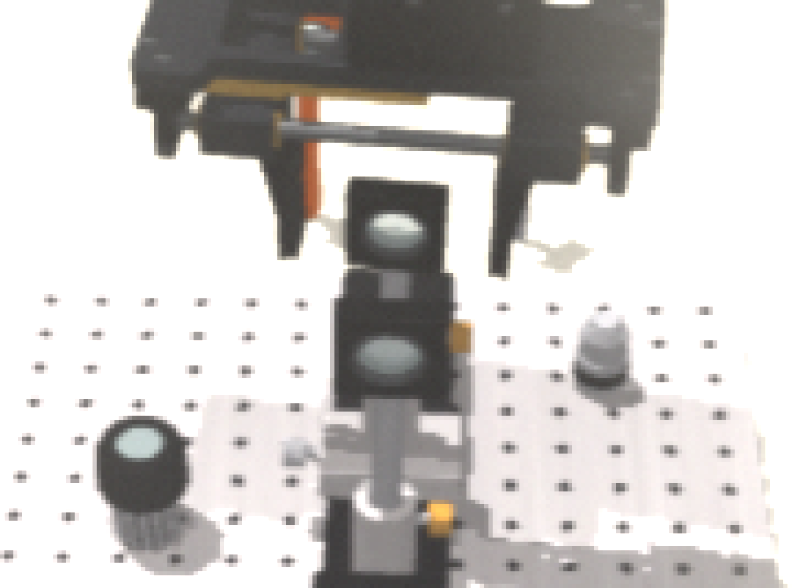

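Both views show the fingers straddling the slipped plate, well centred. In the side crop the plate is at x 345–445 and the fingers at 303/492. I'll close gently first.

```bash
python3 -m handwheel '[[0.05,0,0,0,0],[0.046,0,0,0,0],[0.044,0,0,0,0],[0.042,0,0,0,0],[0.042,0,0,0,0],[0.042,0,0,0,0],[0.042,0,0,0,0]]' 4
python3 -m handwheel '[[0.04,0,0,0,0],[0.038,0,0,0,0],[0.036,0,0,0,0],[0.034,0,0,0,0],[0.034,0,0,0,0]]' 4
python3 - <<'E'
from h import *
o=get_obs();print(o["tool_pos"],o["tool_rot"],o["force"],o["wrist_torque"],o["grip_width"])
E
```

```text
time_s: 4.05
tool_pos: [0.5515, -0.1603, 0.1825]
tool_rot: [-180.0, 0.0, 89.9]
force: [0.3, -0.3, -0.5]
grip_width: 0.0423
time_s: 4.55
tool_pos: [0.5516, -0.1603, 0.1825]
tool_rot: [180.0, 0.0, 89.9]
force: [0.5, 0.3, -0.1]
grip_width: 0.0404
[ 0.55157613 -0.1603172   0.18254169] [1.79994170e+02 4.36560657e-03 8.99452373e+01] [ 0.49221696  0.28420449 -0.14343357] [-0.01124845 -0.18801422  0.03348828] 0.04035202173161343
```

```bash
python3 -m handwheel '[[0.034,0,0,0,0],[0.034,0,0,0,0],[0.034,0,0,0,0]]' 20
python3 - <<'E'
from h import *
import pickle
np.set_printoptions(precision=4,suppress=True)
o=get_obs();print(o["tool_pos"],o["tool_rot"],o["force"],o["wrist_torque"],o["grip_width"])
p=camera_params("wrist"); im=read_camera("wrist"); cv2.imwrite("pics/w3.png",im);pickle.dump((p,o),open("w3.pkl","wb"))
cv2.imwrite("pics/w3c.png",cv2.convertScaleAbs(cv2.resize(im[0:300,190:400],None,fx=2.6,fy=2,interpolation=3),alpha=1.6,beta=20))
cv2.imwrite("pics/w3d.png",cv2.convertScaleAbs(cv2.resize(im[0:100,205:385],None,fx=4.4,fy=4.4,interpolation=3),alpha=1.6,beta=20))
cv2.imwrite("pics/w3e.png",cv2.convertScaleAbs(cv2.resize(im[205:305,240:410],None,fx=4.4,fy=4.4,interpolation=3),alpha=2.2,beta=20))
E
```

```text
time_s: 4.85
tool_pos: [0.5516, -0.1603, 0.1825]
tool_rot: [180.0, 0.0, 89.9]
force: [0.6, -0.0, -0.7]
grip_width: 0.0395
[ 0.5516 -0.1603  0.1825] [179.994    0.0039  89.944 ] [ 0.5526 -0.0003 -0.6656] [-0.0181 -0.2657  0.0131] 0.03951924899788415
```

View pics/w3d.png

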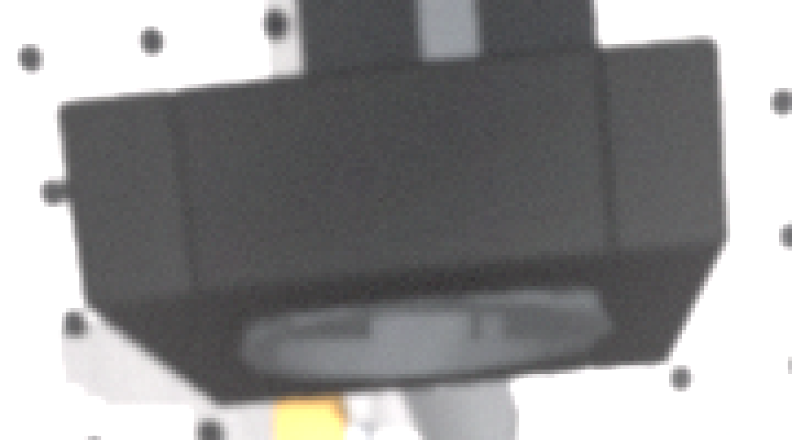

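View pics/w3e.png

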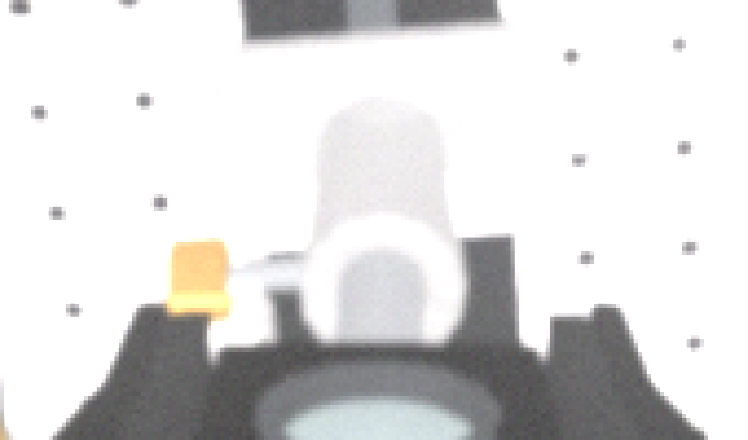

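```bash
python3 - <<'E'
from h import *
import pickle
np.set_printoptions(precision=4,suppress=True)
p,o=pickle.load(open("w3.pkl","rb"))
d=lambda x,y:(205+x/4.4-.4,0+y/4.4-.4); e=lambda x,y:(240+x/4.4-.4,205+y/4.4-.4)
def ang(a,b): v=b-a; return round(np.degrees(np.arctan2(v[1],v[0])),2), np.linalg.norm(v).round(5),(a+b)/2
for z in (.244,.247,.25):
  print(z,"back",ang(plane(p,d(62,103),z),plane(p,d(718,38),z)),"front",ang(plane(p,d(88,302),z),plane(p,d(725,243),z)),"botfront",ang(plane(p,d(222,404),z-.04),plane(p,d(665,358),z-.04)))
for z in (.04,.05,.06):
  a=plane(p,d(302,70),z);b=plane(p,d(598,42),z); print("rail w",ang(a,b))
# rail end edge near slipped holder block
print(ang(plane(p,e(245,42),.05),plane(p,e(500,22),.05)))
# rail long edges in w1
q,_=pickle.load(open("w1.pkl","rb"))
# board edges in top image
im=cv2.imread("pics/top0.png"); T=camera_params("top")
for nm,a,b in [("top",(134,206.5),(389,174.5)),("bot",(146,361),(414,325)),("left",(134,207),(146,361)),("right",(389,175),(414,325))]:
  print(nm,ang(plane(T,a,.015),plane(T,b,.015)))
E
```

```text
0.244 back (np.float64(4.82), np.float64(0.04016), array([ 0.5415, -0.0508,  0.244 ])) front (np.float64(4.67), np.float64(0.04007), array([ 0.5423, -0.0621,  0.244 ])) botfront (np.float64(5.4), np.float64(0.03958), array([ 0.5423, -0.0622,  0.204 ]))
0.247 back (np.float64(4.82), np.float64(0.03896), array([ 0.5417, -0.0518,  0.247 ])) front (np.float64(4.67), np.float64(0.03888), array([ 0.5425, -0.0628,  0.247 ])) botfront (np.float64(5.4), np.float64(0.03873), array([ 0.5424, -0.0626,  0.207 ]))
0.25 back (np.float64(4.82), np.float64(0.03776), array([ 0.542 , -0.0528,  0.25  ])) front (np.float64(4.67), np.float64(0.03768), array([ 0.5427, -0.0635,  0.25  ])) botfront (np.float64(5.4), np.float64(0.03789), array([ 0.5426, -0.0631,  0.21  ]))
rail w (np.float64(4.7), np.float64(0.05463), array([0.5351, 0.02  , 0.04  ]))
rail w (np.float64(4.7), np.float64(0.05284), array([0.5356, 0.0165, 0.05  ]))
rail w (np.float64(4.7), np.float64(0.05105), array([0.5361, 0.0131, 0.06  ]))
(np.float64(4.55), np.float64(0.05221), array([ 0.549 , -0.1423,  0.05  ]))
top (np.float64(-84.22), np.float64(0.60661), array([ 0.7208, -0.0075,  0.015 ]))
bot (np.float64(-84.05), np.float64(0.60706), array([ 0.3658, -0.0449,  0.015 ]))
left (np.float64(-174.01), np.float64(0.35664), array([0.5116, 0.2756, 0.015 ]))
right (np.float64(-173.92), np.float64(0.35488), array([ 0.5736, -0.328 ,  0.015 ]))
```

```bash
python3 - <<'E'
import pickle
for n in ("w1","w2","w3"):
    o=pickle.load(open(n+".pkl","rb"))[1]; print(n,o["force"].round(2),o["wrist_torque"].round(3))
E
python3 -m handwheel '[[0.034,0,0,-0.001,0],[0.034,0,0,-0.002,0],[0.034,0,0,-0.003,0],[0.034,0,0,-0.004,0],[0.034,0,0,-0.005,0],[0.034,0,0,-0.005,0]]' 20
python3 - <<'E'
from h import *
o=get_obs();print(o["tool_pos"],o["tool_rot"],o["force"].round(2),o["wrist_torque"].round(3),o["grip_width"])
E
```

```text
w1 [-0.4  -0.23  0.35] [-0.069 -0.136 -0.035]
w2 [-0.35 -0.63  0.51] [-0.037 -0.125  0.028]
w3 [ 0.55 -0.   -0.67] [-0.018 -0.266  0.013]
time_s: 5.5
tool_pos: [0.5514, -0.1604, 0.1877]
tool_rot: [-180.0, 0.0, 89.9]
force: [-0.1, -0.2, -2.2]
grip_width: 0.0395
[ 0.55142622 -0.16038269  0.18768277] [-1.79988667e+02  1.15085569e-02  8.99382981e+01] [-0.1  -0.2  -2.16] [-0.024 -0.11   0.01 ] 0.03948543492073633
```

The load is about 2 N, which matches the weight, and there is no side force, so the post slides freely. I'll continue lifting and untwist.

```bash
python3 -m handwheel '[[0.034,0,0,-0.002,-0.005],[0.034,0,0,-0.004,-0.015],[0.034,0,0,-0.006,-0.025],[0.034,0,0,-0.008,-0.035],[0.034,0,0,-0.01,-0.045],[0.034,0,0,-0.012,-0.055],[0.034,0,0,-0.014,-0.065],[0.034,0,0,-0.016,-0.075],[0.034,0,0,-0.018,-0.083],[0.034,0,0,-0.02,-0.083],[0.034,0,0,-0.021,-0.083],[0.034,0,0,-0.022,-0.083],[0.034,0,0,-0.022,-0.083]]' 20
python3 - <<'E'
from h import *
import pickle
p=camera_params("wrist");o=get_obs();print(o["tool_pos"],o["tool_rot"],o["force"].round(2),o["wrist_torque"].round(3),o["grip_width"])
im=read_camera("wrist");s=read_camera("side");t=read_camera("top")
pickle.dump((p,o),open("w4.pkl","wb"))
for n,i in (("w4",im),("s4",s),("t4",t)): cv2.imwrite(f"pics/{n}.png",i)
cv2.imwrite("pics/s4c.png",cv2.convertScaleAbs(cv2.resize(s[180:330,290:390],None,fx=4,fy=4,interpolation=3),alpha=1.6,beta=20))
cv2.imwrite("pics/w4e.png",cv2.convertScaleAbs(cv2.resize(im[205:305,240:410],None,fx=4.4,fy=4.4,interpolation=3),alpha=2.2,beta=20))
cv2.imwrite("pics/w4d.png",cv2.convertScaleAbs(cv2.resize(im[0:120,205:385],None,fx=4.4,fy=4.4,interpolation=3),alpha=1.6,beta=20))
E
```

```text
time_s: 6.8
tool_pos: [0.5516, -0.1603, 0.2097]
tool_rot: [180.0, 0.0, 94.7]
force: [0.2, -0.1, -1.4]
grip_width: 0.0397
[ 0.55156299 -0.16031968  0.20965313] [1.79993834e+02 9.98100456e-03 9.46995253e+01] [ 0.22 -0.06 -1.36] [-0.005 -0.074 -0.007] 0.03967421085220428
```

View pics/s4c.png

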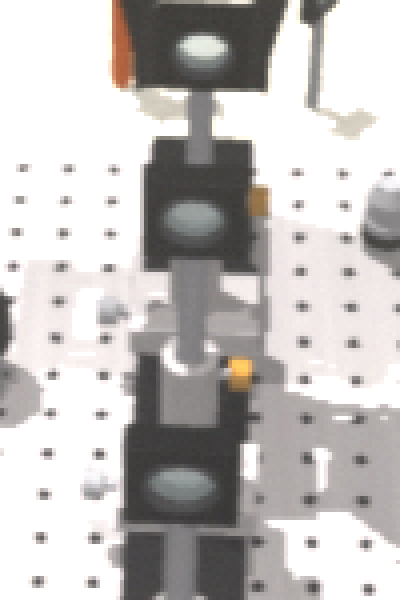

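View pics/w4e.png

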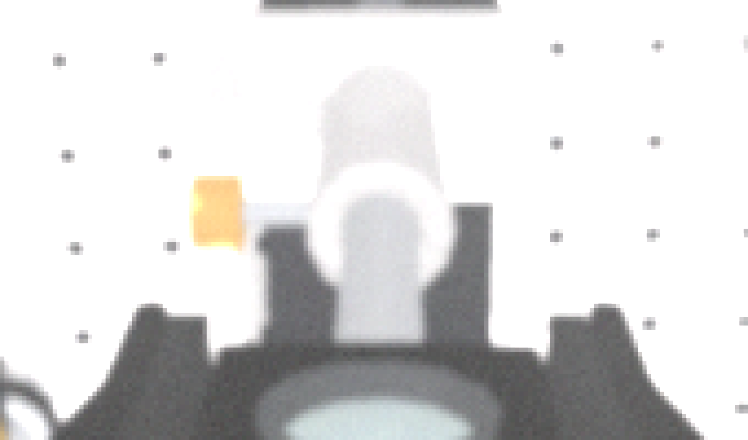

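View pics/w4d.png

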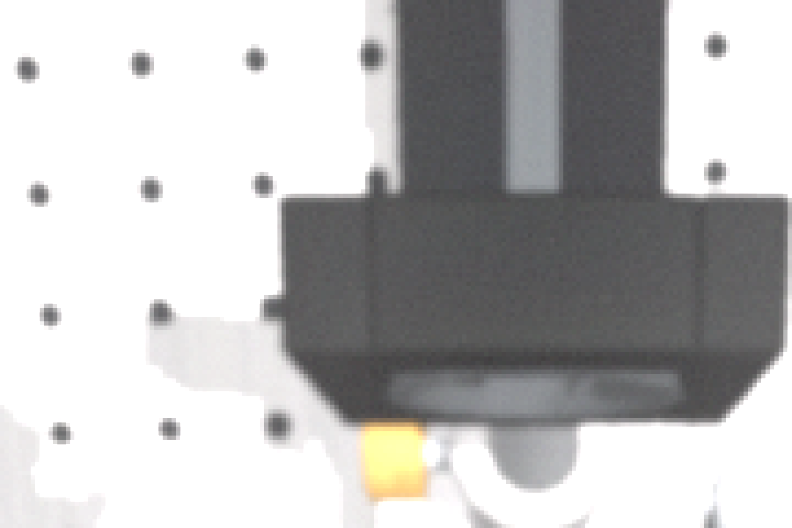

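```bash
python3 - <<'E'
from h import *
import pickle
np.set_printoptions(precision=4,suppress=True)
P={n:pickle.load(open(n+".pkl","rb"))[0] for n in("w1","w2","w3","w4")}
d=lambda x,y:(205+(x+.5)/4.4-.5,0+(y+.5)/4.4-.5); e=lambda x,y:(240+(x+.5)/4.4-.5,205+(y+.5)/4.4-.5)
w1d=lambda x,y:(290+(x+.5)/10-.5,70+(y+.5)/10-.5); w1c=lambda x,y:(290+(x+.5)/10-.5,195+(y+.5)/10-.5)
print("mid backL", tri([ray(P["w1"],w1d(120,172)),ray(P["w3"],d(62,103)),ray(P["w4"],d(282,198))]))
print("mid backR", tri([ray(P["w1"],w1d(687,170)),ray(P["w3"],d(718,38)),ray(P["w4"],d(788,198))]))
print("mid frontL", tri([ray(P["w3"],d(88,302)),ray(P["w4"],d(284,350))]))
print("mid frontR", tri([ray(P["w3"],d(725,243)),ray(P["w4"],d(785,350))]))
for z in (.241,.243,.245,.247):
  L=lambda a,b:np.linalg.norm(plane(P["w4"],d(*a),z)-plane(P["w4"],d(*b),z))*1e3
  print(z,"w4 lens mid back/front",L((282,198),(788,198)),L((284,350),(785,350)))
# far mouth outer: width
for z in (.135,.14,.145,.15):
  a=plane(P["w4"],e(307,232),z);b=plane(P["w4"],e(455,232),z); print("mouth",z,np.linalg.norm(a-b),(a+b)/2)
# held bottom-front edge in w4
for z in (.195,.2,.205,.21):
  a=plane(P["w4"],e(215,351),z);b=plane(P["w4"],e(545,351),z); print("held",z,np.linalg.norm(a-b),(a+b)/2)
print("mouth front top of ring: w3 vs w4 tri", tri([ray(P["w3"],e(384,213)),ray(P["w4"],e(381,161))]))
E
```

```text
mid backL (array([ 0.5218, -0.0529,  0.245 ]), [0.0, 0.1, 0.1])
mid backR (array([ 0.5609, -0.0501,  0.2469]), [0.2, 0.2, 0.1])
mid frontL (array([ 0.5223, -0.0639,  0.2442]), [0.0, 0.0])
mid frontR (array([ 0.5621, -0.0608,  0.2454]), [0.1, 0.1])
0.241 w4 lens mid back/front 40.6750180921263 41.16723084252556
0.243 w4 lens mid back/front 40.05209039207374 40.53676502765658
0.245 w4 lens mid back/front 39.42916269202119 39.90629921278749
0.247 w4 lens mid back/front 38.806234991968736 39.27583339791851
mouth 0.135 0.025218737245553027 [ 0.5512 -0.1655  0.135 ]
mouth 0.14 0.024685781271298567 [ 0.5511 -0.1638  0.14  ]
mouth 0.145 0.024152825297044 [ 0.5509 -0.1621  0.145 ]
mouth 0.15 0.02361986932278965 [ 0.5507 -0.1604  0.15  ]
held 0.195 0.043026037431102324 [ 0.5506 -0.1614  0.195 ]
held 0.2 0.04180781184580149 [ 0.5504 -0.1592  0.2   ]
held 0.205 0.04058958626050066 [ 0.5502 -0.1571  0.205 ]
held 0.21 0.039371360675199835 [ 0.55   -0.1549  0.21  ]
mouth front top of ring: w3 vs w4 tri (array([ 0.5507, -0.1547,  0.1298]), [0.5, 0.5])
```

```bash
python3 - <<'E'
from h import *
np.set_printoptions(precision=1,suppress=True,linewidth=150)
g=cv2.cvtColor(cv2.imread("pics/s4.png"),cv2.COLOR_BGR2GRAY).astype(float)
print("far L/R",g[196:208,326:334].mean(1),g[196:208,346:354].mean(1))
print("mid bottom",g[240:252,327:331].mean(1),g[240:252,344:349].mean(1))
print("mid top",g[216:232,330:334].mean(1))
print("near bottom",g[304:318,324:331].mean(1),g[304:318,340:347].mean(1))
g0=cv2.cvtColor(cv2.imread("pics/side0.png"),cv2.COLOR_BGR2GRAY).astype(float)
print("far0 bottom",g0[206:222,330:337].mean(1),g0[206:222,343:350].mean(1), "top",g0[186:200,333:348].mean(1))
E
```

```text
far L/R [ 29.6  28.6  29.1  28.   28.8  46.1 117.2 144.2 125.  115.9 115.8 116. ] [ 30.5  28.8  27.9  27.5  27.9  28.2  65.2 175.8 188.9 191.8 189.1 189. ]
mid bottom [ 26.8  27.5  27.5  28.   30.2  31.   33.   56.5 126.5 134.  134.8 135.5] [ 27.8  27.4  25.8  26.8  29.8  41.6  43.4  48.4  79.4 115.8 120.6 120.8]
mid top [32.5 32.2 33.  31.8 30.8 29.8 29.2 28.8 28.5 29.5 28.  28.  28.  28.5 33.  40. ]
near bottom [34.  32.4 30.3 28.4 25.  26.3 36.6 70.7 72.7 38.9 31.7 32.7 32.3 32.9] [34.  30.9 28.4 25.9 24.3 24.1 26.4 47.  71.3 60.6 32.9 28.4 30.1 30.1]
far0 bottom [43.9 40.1 35.7 33.3 30.6 28.6 33.1 51.9 44.7 35.3 34.4 34.  33.7 34.  34.  30.1] [47.9 41.7 36.7 32.7 31.3 29.4 28.4 28.6 29.4 32.6 33.3 33.6 32.4 32.7 32.4 29.6] top [171.1 171.9 171.8 172.4 173.3 169.1 126.5  53.7  33.3  32.5  32.3  31.7  30.5  31.1]
```

```bash
python3 - <<'E'
from h import *
np.set_printoptions(precision=4,suppress=True)
S=camera_params("side")
def aty(uv,y):
    c,v=ray(S,uv); return c+v*(y-c[1])/v[1]
print("far now",aty((339.7,202.0),-.1568))
print("mid",aty((338,247.8),-.0509))
for y in (.076,.079,.082): print("near",aty((335,311),y))
# slipped top-front at start / mid top / near top in side0
g0=cv2.cvtColor(cv2.imread("pics/side0.png"),cv2.COLOR_BGR2GRAY).astype(float)
print(g0[216:226,330:345].mean(1),g0[280:292,325:345].mean(1))
# top0 strips: profile along columns for y positions
g=cv2.cvtColor(cv2.imread("pics/top0.png"),cv2.COLOR_BGR2GRAY).astype(float)
for r,(a,b) in {"far":(325,345),"mid":(270,292),"near":(200,222)}.items():
    for rr in ([237,243,249,255] if r=="far" else [241,247,253,259] if r=="mid" else [248,253,258,264]):
        print(r,rr,g[rr-1:rr+2,a:b].mean(0).round(0).astype(int))
E
```

```text
far now [ 0.5515 -0.1568  0.2036]
mid [ 0.5421 -0.0509  0.1999]
near [0.5318 0.076  0.2033]
near [0.5315 0.079  0.2072]
near [0.5312 0.082  0.2112]
[44.9333 44.6667 44.0667 44.6    43.5333 32.6    28.4667 28.0667 28.3333
 27.8   ] [55.   55.   54.55 54.2  54.4  53.   38.55 24.95 24.1  23.65 23.5  23.7 ]
far 237 [108 100  83  81  91  92  75  42  21  15  15  16  28  61  95 108 110 111
 110 110]
far 243 [110 108 103  97  95  94  81  44  16  14  13  13  23  52  80  91  95  96
  94  93]
far 249 [111 110 104  87  69  59  45  24  13  14  13  13  16  35  57  60  33  13
  15  14]
far 255 [106  91  63  45  46  50  46  24   7   8   6   7  16  44  73  81  62  39
  33  34]
mid 241 [109 110 110 108 104  85  45  16  12  11  12  24  51  80  89  92 100 108
 110 110 109 110]
mid 247 [108 107 100  83  71  71  53  25  11  12  13  14  27  54  72  73  84  97
 102 105 109 106]
mid 253 [ 42  40  38  41  66  93  90  51  15  13  12  11  16  30  58  80  92  99
 106 106 101  95]
mid 259 [12 16 13 15 32 68 93 72 34  9  5  5  9 15 41 69 79 70 56 63 82 92]
near 248 [100 102 102 102  92  54  20  13  10   9   9  11  22  44  68  90 101 104
 104 104 101  93]
near 253 [103 104 104 103  95  64  26  10   5  10  11   7   8  13  23  56  94 104
 103  99  95  93]
near 258 [80 95 95 93 88 73 38 11  7  8 10  8  6 17 26 36 59 82 92 96 94 95]
near 264 [12 11 12 12 12 10  9  8  8  7  9 10  8  7  9  9 19 33 36 37 40 53]
```

```bash
python3 - <<'E'
from h import *
np.set_printoptions(precision=1,suppress=True,linewidth=160)
g=lambda n:cv2.cvtColor(cv2.imread(f"pics/{n}.png"),cv2.COLOR_BGR2GRAY).astype(float)
for n in ("side0","s2"):
  G=g(n)
  print(n,"far top",G[190:202,332:338].mean(1),G[190:202,343:349].mean(1))
  print(n,"far bot",G[207:219,330:334].mean(1),G[207:219,345:349].mean(1))
  print(n,"mid top",G[212:226,330:345].mean(1)); print(n,"mid bot",G[242:252,327:331].mean(1),G[242:252,344:349].mean(1))
  print(n,"near top",G[276:292,325:345].mean(1),)
  print(n,"near bot",G[306:316,324:329].mean(1),G[306:316,342:346].mean(1))
c=[cv2.convertScaleAbs(cv2.resize(cv2.imread(f"pics/{n}.png")[a:a+45,310:370],None,fx=6,fy=6,interpolation=0),alpha=3,beta=0) for n,a in (("side0",185),("side0",212),("side0",275),("s4",165))]
cv2.imwrite("pics/cmp.png",np.vstack([np.hstack(c[:2]),np.hstack(c[2:])]))
E
```

```text
side0 far top [172.5 164.   76.3  35.7  31.8  32.3  32.7  30.7  30.2  31.2  38.2  59.5] [172.7 171.7 163.8  76.2  36.3  33.   32.5  32.8  30.8  30.8  31.8  36.3]
side0 far bot [32.5 30.2 29.8 29.2 28.5 35.2 64.5 40.5 32.5 32.5 31.5 31.2] [36.5 33.  31.2 29.8 29.  28.  28.5 28.8 31.  31.  32.2 31.8]
side0 mid top [31.1 40.3 43.1 44.5 44.9 44.7 44.1 44.6 43.5 32.6 28.5 28.1 28.3 27.8]
side0 mid bot [ 24.8  26.2  29.   29.   31.5  54.5 123.  131.2 131.5 138.8] [ 24.4  25.2  27.2  39.   40.2  43.8  70.8 102.  107.  106.6]
side0 near top [54.7 54.9 54.8 55.  55.  55.  54.5 54.2 54.4 53.  38.5 24.9 24.1 23.6 23.5 23.7]
side0 near bot [23.6 23.8 22.8 22.8 32.6 62.4 64.2 33.2 26.4 27.6] [23.2 22.8 23.2 22.5 24.5 39.8 62.2 52.5 28.8 26. ]
s2 far top [192.3 183.7  82.   32.3  27.5  27.5  28.7  27.   26.5  26.8  35.2  62.2] [192.5 191.2 183.3  81.   31.2  26.3  25.8  26.7  25.8  25.8  28.   34.2]
s2 far bot [30.5 29.  27.2 27.  26.5 35.2 72.2 43.  32.8 31.8 31.8 31.8] [35.  31.2 28.5 27.5 26.5 26.  26.8 27.  30.  30.8 31.5 31.8]
s2 mid top [29.5 41.1 44.9 47.  47.  46.9 46.3 46.2 44.8 32.7 28.1 27.9 27.5 28. ]
s2 mid bot [ 26.5  27.2  29.2  30.8  33.   57.2 126.8 134.8 132.2 101. ] [ 25.6  26.2  28.8  40.8  43.4  48.2  79.2 115.8 120.8 121.2]
s2 near top [61.5 61.8 61.8 61.8 61.4 61.6 62.  61.1 61.1 59.1 43.5 28.4 26.2 26.1 26.4 26.2]
s2 near bot [27.  26.4 25.2 26.8 37.6 72.  73.8 37.2 30.8 31.8] [26.8 24.5 24.2 23.8 27.5 45.5 71.2 60.8 32.  29.5]
```

View pics/cmp.png

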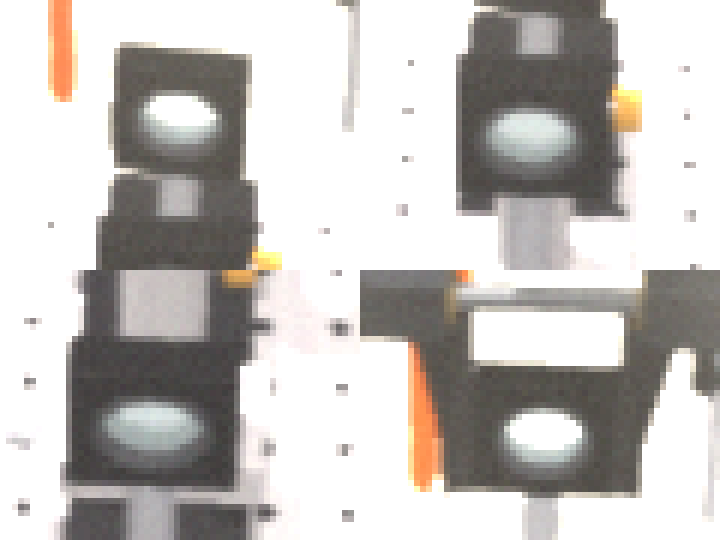

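The mid lens's bottom edge is really at row 244.6. The edge at 247.8 that I used belongs to the rail. I'll recompute.

```bash
python3 - <<'E'
from h import *
np.set_printoptions(precision=4,suppress=True)
S=camera_params("side");T=camera_params("top")
def aty(uv,y):
    c,v=ray(S,uv); return (c+v*(y-c[1])/v[1])
# top strips -> y of lens top centres at given z (top cam), centre cols
for n,c,r,z in (("far",334.6,249,.2165),("mid",281.3,250,.245),("near",211,257,.245)): print(n,plane(T,(c,r),z))
print("far now bot",aty((339.7,202.0),-.1568))
print("mid bot/top",aty((339,244.6),-.0509),aty((338.5,220.8),-.0509))
for y in (.072,.075,.078): print("near bot/top",y,aty((335,310.6),y),aty((335,286.0),y))
print("far0 backtop",aty((340.5,192.3),-.1688),"bottomfront",aty((339.5,213.2),-.1568))
E
```

```text
far [ 0.5447 -0.1626  0.2165]
mid [ 0.5411 -0.0629  0.245 ]
near [0.5317 0.0664 0.245 ]
far now bot [ 0.5515 -0.1568  0.2036]
mid bot/top [ 0.5407 -0.0509  0.2073] [ 0.5424 -0.0509  0.2582]
near bot/top 0.072 [0.5322 0.072  0.1989] [0.533  0.072  0.2529]
near bot/top 0.075 [0.5319 0.075  0.2029] [0.5327 0.075  0.2565]
near bot/top 0.078 [0.5316 0.078  0.2068] [0.5323 0.078  0.2601]
far0 backtop [ 0.5517 -0.1688  0.2153] bottomfront [ 0.5513 -0.1568  0.1777]
```

```bash
python3 -m handwheel '[[0.034,0,0,-0.001,0],[0.034,0,0,-0.002,0],[0.034,0,0,-0.0023,0],[0.034,0,0,-0.0023,0]]' 20
python3 - <<'E'
from h import *
np.set_printoptions(precision=4,suppress=True)
o=get_obs();print(o["tool_pos"],o["tool_rot"],o["force"].round(2),o["wrist_torque"].round(3),o["grip_width"])
s=read_camera("side");cv2.imwrite("pics/s5.png",s)
S=camera_params("side")
def aty(uv,y):
    c,v=ray(S,uv); return (c+v*(y-c[1])/v[1])
g=cv2.cvtColor(s,cv2.COLOR_BGR2GRAY)
for n,(x0,y0,x1,y1),ys in (("far",(324,175,356,198),(-.1568,-.156)),("mid",(328,222,350,243),(-.0509,)),("near",(323,289,349,309),(.0784,))):
    for th in (45,55,65):
        m=(cv2.resize(g[y0:y1,x0:x1],None,fx=8,fy=8,interpolation=3)>th).astype(np.uint8)
        cs,_=cv2.findContours(m,0,2)
        for c in cs:
            x,y,w,h=cv2.boundingRect(c)
            if 60<w<190 and 30<h: 
                u,v=x0+(x+w/2)/8-.5,y0+(y+h/2)/8-.5; print(n,th,round(u,1),round(v,1),w/8,h/8,[aty((u,v),q) for q in ys])
G=g.astype(float)
print("far bottom",G[192:206,326:334].mean(1).round(0),G[192:206,346:354].mean(1).round(0))
E
```

```text
time_s: 7.35
tool_pos: [0.5516, -0.1603, 0.2119]
tool_rot: [180.0, 0.0, 94.7]
force: [-0.1, -0.8, -1.2]
grip_width: 0.0397
[ 0.5516 -0.1603  0.2119] [179.9942   0.0088  94.701 ] [-0.06 -0.77 -1.22] [ 0.014 -0.116 -0.011] 0.03967911010524334
far 45 340.5 191.5 14.0 10.0 [array([ 0.5506, -0.1568,  0.2271]), array([ 0.5505, -0.156 ,  0.2277])]
far 55 340.0 191.0 13.0 9.0 [array([ 0.5514, -0.1568,  0.2281]), array([ 0.5514, -0.156 ,  0.2287])]
far 65 340.0 190.5 13.0 8.0 [array([ 0.5515, -0.1568,  0.2292]), array([ 0.5514, -0.156 ,  0.2298])]
mid 45 338.0 234.5 15.0 10.0 [array([ 0.5427, -0.0509,  0.2293])]
mid 55 338.0 234.0 13.0 9.0 [array([ 0.5427, -0.0509,  0.2304])]
mid 65 338.0 234.0 13.0 7.0 [array([ 0.5427, -0.0509,  0.2304])]
near 45 335.0 301.0 17.0 9.0 [array([0.5319, 0.0784, 0.2288])]
near 55 335.0 300.5 15.0 8.0 [array([0.5319, 0.0784, 0.2299])]
near 65 335.0 300.0 13.0 7.0 [array([0.5319, 0.0784, 0.231 ])]
far bottom [ 31.  31.  30.  30.  29.  29.  29.  29.  58. 151. 166. 149. 125. 116.] [ 37.  34.  33.  30.  29.  29.  28.  28.  30.  73. 182. 190. 190. 192.]
```

```bash
python3 -m handwheel '[[0.034,0,0,-0.0008,0],[0.034,0,0,-0.0008,0],[0.034,0,0,-0.0008,0],[0.034,0,0,-0.0008,0]]' 20
python3 - <<'E'
from h import *
o=get_obs();print(o["tool_pos"],o["tool_rot"],o["force"].round(2),o["wrist_torque"].round(3),o["grip_width"])
s=read_camera("side");w=read_camera("wrist");cv2.imwrite("pics/s6.png",s)
f=lambda i:cv2.convertScaleAbs(i,alpha=1.6,beta=20)
cv2.imwrite("pics/fin.png",np.hstack([f(cv2.resize(s[160:330,290:390],(353,600),interpolation=3)),f(cv2.resize(w[0:330,200:430],(418,600),interpolation=3))]))
E
```

```text
time_s: 7.8
tool_pos: [0.5515, -0.1603, 0.2126]
tool_rot: [180.0, 0.0, 94.7]
force: [0.3, -0.0, -1.4]
grip_width: 0.0398
[ 0.5515288  -0.16031885  0.21264549] [1.79999420e+02 4.76476821e-03 9.46997400e+01] [ 0.33 -0.01 -1.43] [-0.002 -0.088 -0.034] 0.03984342530353162
```

View pics/fin.png

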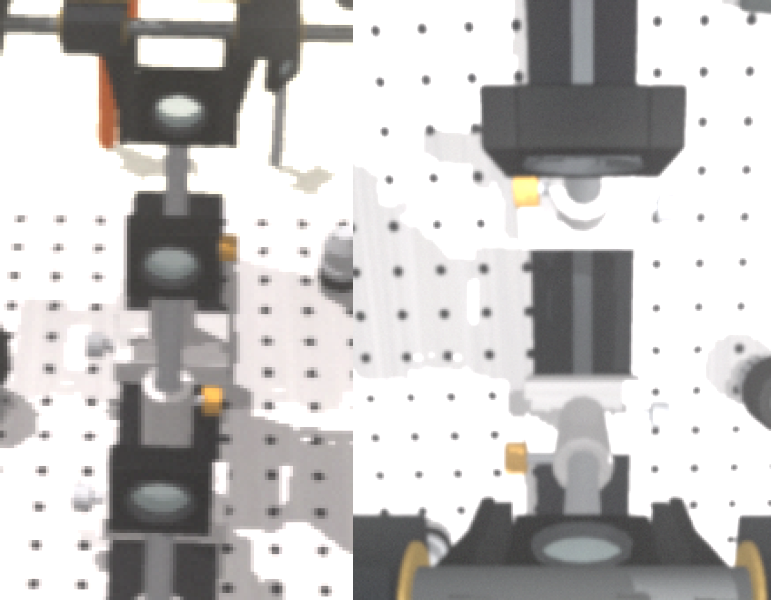

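The held plate sits square to the rail and parallel to the mid plate. The post is in its bore and the load is only its own weight. Handing in.

```bash
python3 -c "
from cell import *
print(sign_off()); o=get_obs(); print(o['time_s'],o['tool_pos'],o['force'])"
```

```text
the job is handed in; nothing more can be done
None
the job is handed in; nothing more can be done
```

The slipped lens was the one farthest from the lamphouse. It was about 30 mm too low and twisted about 5°. I gripped its plate by the side edges with 20 N, drew it straight up 30.1 mm and turned it about 4.8° to face along the rail. I handed it in at 7.8 s, still holding it there.

- **Jamming:** side forces stayed below 1 N throughout the lift. The vertical load was about 1.2–2.2 N, roughly the lens's own weight, so the post slid freely.
- **Facing along the rail:** tool yaw was 94.7°. The middle plate and the rail measured 4.55–4.8° in the best views, where 94.7° corresponds to 4.7°, and the plates look parallel in the wrist picture. The breadboard's own edges measured nearer 6°; I took the rail as the reference.
- **Height:** the estimates disagreed by a few millimetres.
    - Just before the last 0.8 mm lift, side-camera checks put the lens about 0.5–1.5 mm below the other two.
    - A rougher wrist-camera estimate, made 3.1 mm of lift earlier, had it already about 2 mm high.
    - I went with the side camera, so expect it level to about 1–2 mm. I did not measure the height again after the final lift.
- **Post in holder:** if the height is right, about 38 mm of post is still in the bore.
- **Other items:** I did not touch the other two lenses, and in the pictures I took nothing loose had been disturbed. I did not do a separate final check of every item.

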